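# Shut the cutter drawer, then hold the baking box open

## Task

The cookie cutters are back in the drawer of the baking box: push that drawer fully home, then raise the red lid half-way, to 45 degrees, and keep it there so that I can reach into the compartment. The lid falls shut if let go, so finish while still holding it still at that angle with the gripper. Leave everything else on the table and in the box where it is.

Things in the scene. Friction and masses are not known exactly. Their poses are not given: they have to be found in the camera images.
- box: Baking box of pale plywood fixed to the table, 200 mm deep (its x), 280 mm wide (its y), 150 mm high without the lid; origin at the centre of its underside on the table, its own x axis points away from the front (from the front face to the hinged back), z up. It stands turned by up to 22 degrees either way. Upper part: open compartment under the red lid; lower part: drawer in the front face.
- drawer (a joint): How far the white-fronted drawer (front 57 mm high, 261 mm wide, lower edge 8 mm above the table) stands out of the box front, in m: 0 = fully home, flush with the front face and against its stop, 0.12 = farthest out. Starts 0.045 to 0.085. It slides along the box's x axis with about 1.5 N of friction and stays where it is left.
- drawer_handle (a point): Middle of the steel bar of the drawer's bow handle: bar 10 mm thick and 100 mm long across the front (box y), its axis 38 mm in front of the drawer front and 37 mm above the table. It travels with the drawer; shut, it lies at x = -138 mm in the box frame.
- lid (a joint): Opening angle of the red lid in rad: 0 = closed, lying level on the box; grows as the front edge rises; 0.785 = 45 degrees; stop at 1.3. Starts closed. Swings freely and falls shut at every angle when let go.
- lid_handle (a point): Middle of the white-painted steel bar of the lid's bow handle: bar 10 mm thick and 70 mm long across the lid (box y), its axis 45 mm above the lid's top face (40 mm clear under the bar); the handle stands 35 mm behind the lid's front edge. Closed, the bar is about 204 mm above the table.
- lid_hinge (a point): Middle of the lid's hinge line, which runs along box y at the top of the box's back edge, 150 mm above the table; the lid is a flat red board 200 x 280 x 8 mm, 0.25 to 0.5 kg, whose underside reaches from here to the front. The handle bar lies 165 mm in front of this line and 53 mm above it when the lid is closed.
- pot_c (a point): Bystander: steel cooking pot, 180 mm across, 103 mm high, two side handles; this point is its centre.
- carton_c (a point): Bystander: blue carton, 100 x 160 x 60 mm with a small flap; this point is its centre.
- mug_c (a point): Bystander: blue mug, 76 mm across, 90 mm high, standing at the right of the box (negative y); this point is its centre.
- tea_jar_c (a point): Bystander: jar with a red cap, 68 mm across, 110 mm high, standing at the left of the box (positive y); this point is its centre.
- spoon_c (a point): Bystander: spoon with a wooden handle lying on the table; this point is on its grip.
- jar_in_c (a point): Bystander: small jar with a yellow cap, 48 mm across, 62 mm high, standing in the compartment under the lid; this point is its centre.
- packet_in_c (a point): Bystander: blue packet, 50 x 80 x 30 mm, lying in the compartment under the lid; this point is its centre.

How it is judged:
By the outcome, as a careful person would: the job done as asked, in the order asked, and still so for the second after the job is handed in, while the arm keeps its last pose, push and grip.
It also fails if it takes over 48 s, if anything falls off the work surface, if the arm or the gripper's body presses on something with over 40 N, if the wrist force passes 120 N, or if a joint passes its speed limit or range.

## Robot

A 6-joint arm with a two-finger parallel gripper is mounted at the origin on the work surface. World frame = base frame: x ahead of the robot, y to its left, z up, the work surface at z = 0. Lengths are in mm, angles in rad, forces in N, time in s.
With the tool pointing down it reaches from about 350 to 875 mm from the base axis. Payload 4.2 kg.
Tool frame: the origin (TCP) lies at the very end of the fingers, on their centre line; the grasp point (between the pads) lies 19 mm behind it; z points along the fingers, y is the direction in which the jaws open and shut (so a half turn about z gives the same grasp; the last joint's range is limited). The gripper opens to 85 mm and grips with 20 to 120 N. Pads are 22 mm wide; open, the fingers measure 114 mm over their backs; the gripper's body (76 mm by 85 mm) begins 54 mm behind the grasp point. The pads swing forward as they close: fully open they stand 13 mm farther back than shut.
Start: joints at [1.512, 0.385, 0.008, 0, -1.194, -0.259], TCP at [195.266, 593.692, 231.312] pointing down, gripper open.
Joint ranges: [-3.14, 3.14], [-1.21, 2.06], [-1.07, 1.41], [-3.16, 2.05], [-2.99, -0.16], [-3.1, 3.1]. Speed limits (rad/s): [2.79, 2.79, 3.14, 3.14, 3.14, 3.14].

## Interface

Orientations are given as a unit quaternion [x, y, z, w].
In Python, from bench import arm, optics, job gives the robot as it stands.
- The arm moves only by the tool send_rows, never from a script. Its argument "steps" is a list that holds one entry, the list of rows, each a list of 5 numbers: the shift along the tool's x, y, z in cm, then the turn about the tool's z in rad, then the opening, from 0 (shut) to 1 (fully open). A call has 1 to 10 rows; each row shifts and turns the pose as measured when the row begins, along the tool's axes as they then stand; what a row does not reach is not made up. A row lasts 1/12 s, in which the tool goes at most 41.7 mm and 7.16 degrees, less where a joint would pass 70% of its speed; a pose out of reach is approached as far as the arm can. A call with a gripper value outside its range is refused whole. The fingers move at their own pace and stop on an object; the grip force is fixed at half the most. Time passes only in rows, so rows that do not move let the fingers close. It gives the time, the measured TCP pose, the force and the opening at its end, in the units of the state.
- arm.read_state(): the state, without advancing time (a new reading comes with each control period).
- optics.get_image(name): name is "scene" or "top" or "wrist"; returns (picture, depth): 420x560x3 uint8, blue, green, red; 420x560 float32, mm along the optical axis (not along the pixel's ray), 0 where there is no reading.
- optics.get_calibration(name): a dict with "K" (3x3 intrinsics, pixels), "rvec" (rotation vector, rad) and "tvec" (3), from world to camera coordinates, as OpenCV has them; the wrist camera has in their place "hand_eye" (4x4, takes a point from camera to tool coordinates, whose origin is the TCP and whose axes are the flange's). Camera axes: x right, y down, z forward; pixel columns grow to the right and rows downward; lengths in mm; the calibration is good to about 2 mm. A picture is of the moment at which its call begins: read the wrist's pose just before it. get_calibration takes no time and is no camera call.
- job.job_done(): hands the job in, once; it reports no verdict.
The state is a dict: "clock": time; "joints": joint angles; "joint_vel": joint speeds; "joint_efforts": joint torques, N m; "position": TCP position; "ee_rot": TCP orientation; "contact_force": force on the tool from outside, world axes, zero at the start; "wrist_torque": the same for the moment, N m; "gripper_width": finger opening in mm.
Only numpy, scipy, OpenCV 4.12 (cv2) and the standard library are available. Lean on these libraries where they do the work, as an engineer would, in place of code of your own. Each camera call takes 0.05 s, during which the arm holds its last target. There are 200 camera calls.

## Working session

There is one attempt and no reset: what is moved stays moved. The work goes in short steps, Python scripts to look and compute and a tool call to move; the robot and the scene stay as the last step left them, time stands still between calls to the robot, and variables do not carry over. Pictures are saved under pics/ and viewed, about 8 in all and at most 12, crops included, and the job is handed in when it is done.

Besides the shell and the picture viewer there is one more tool, called after "Call:" as name(argument=value, ...) on one line, values as JSON. send_rows: Moves the arm, as the interface text tells. Its arguments: {"type":"object","properties":{"steps":{"type":"array","items":{"type":"array","items":{"type":"array","items":{"type":"number"}}}}},"required":["steps"]}

```bash
mkdir -p pics; ls; python3 - <<'E'
from bench import arm, optics
import cv2,numpy as np
s=arm.read_state()
for k in("clock","position","ee_rot","contact_force","gripper_width"):print(k,s[k])
for n in("scene","top"):
    im,d=optics.get_image(n); cv2.imwrite(f"pics/{n}0.png",im); np.save(f"pics/{n}0.npy",d)
    c=optics.get_calibration(n); print(n,c)
print(optics.get_calibration("wrist"))
E
```

```text
pics
clock 0.0
position [195.08483387 593.13802632 230.20931472]
ee_rot [ 9.87385339e-01 -1.58331814e-01 -1.36790446e-04  1.10004360e-03]
contact_force [0.17249778 0.92021689 0.25954098]
gripper_width 84.84664758460359
scene {'K': array([[391.21434709,   0.        , 277.89728872],
       [  0.        , 391.21434709, 210.75413531],
       [  0.        ,   0.        ,   1.        ]]), 'rvec': array([ 2.31779816,  0.93252142, -0.33369463]), 'tvec': array([-411.83401238, -191.54999713, 1478.72131647])}
top {'K': array([[491.36989751,   0.        , 271.3388944 ],
       [  0.        , 491.36989751, 213.59577825],
       [  0.        ,   0.        ,   1.        ]]), 'rvec': array([ 2.19340634, -2.14232251,  0.08693347]), 'tvec': array([   8.83332954,  550.42552018, 1801.26966939])}
{'K': array([[309.6272412 ,   0.        , 278.32174228],
       [  0.        , 309.6272412 , 214.77389963],
       [  0.        ,   0.        ,   1.        ]]), 'hand_eye': array([[-6.74330355e-04, -9.57316790e-01, -2.89039976e-01,
         7.26149650e+01],
       [ 9.99999707e-01, -7.50178988e-04,  1.51635717e-04,
         5.11077998e-01],
       [-3.61995135e-04, -2.89039790e-01,  9.57317016e-01,
        -1.42059996e+02],
       [ 0.00000000e+00,  0.00000000e+00,  0.00000000e+00,
         1.00000000e+00]])}
```

View pics/scene0.png

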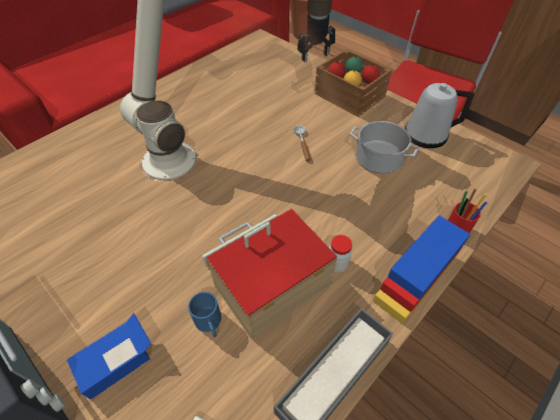

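View pics/top0.png

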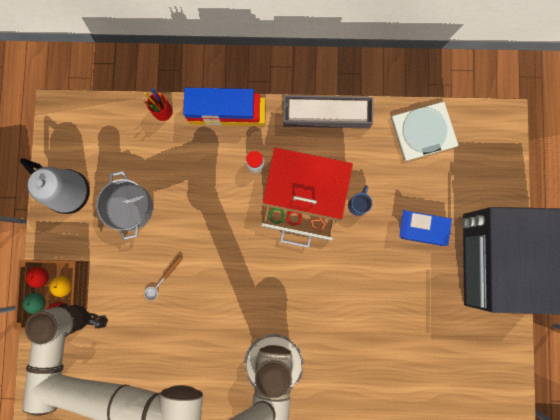

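The scene view shows the box with its red lid shut and the drawer out, facing the robot. In the top view the lid corners are at about (275,149), (352,162), (341,217) and (264,204). The lid handle is near (304,197) and the drawer handle near (296,240). I'll enlarge the box.

```bash
python3 - <<'E'
import cv2
im=cv2.imread("pics/top0.png")[140:255,235:385]
cv2.imwrite("pics/crop0.png",cv2.resize(im,None,fx=5,fy=5,interpolation=cv2.INTER_CUBIC))
E
```

```text
(no output)
```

View pics/crop0.png

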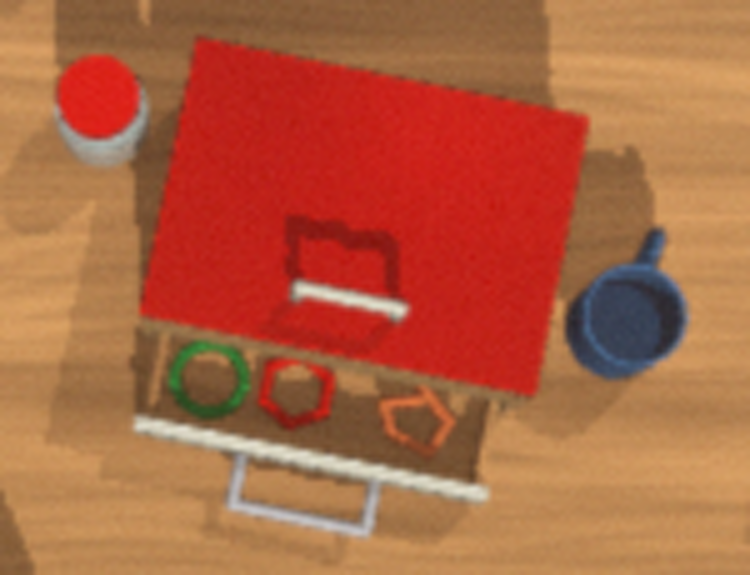

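In the crop, the lid corners are (198,38), (588,118), (536,397) and (140,315). The lid bar runs (293,289)–(405,312) and the drawer bar (231,507)–(372,531). The drawer front's top outer edge is about (135,430)–(487,500).

```bash
cat >h.py <<'E'
import numpy as np,cv2
from bench import arm,optics
from scipy.spatial.transform import Rotation as R
def onplane(n,uv,z):
    c=optics.get_calibration(n); M=cv2.Rodrigues(np.array(c["rvec"]))[0]; t=np.array(c["tvec"]).ravel()
    o=-M.T@t; d=M.T@np.linalg.inv(c["K"])@np.array([uv[0],uv[1],1.]); return o+d*(z-o[2])/d[2]
E
python3 - <<'E'
from h import *
f=lambda c,z:onplane("top",(235+(c[0]+.5)/5-.5,140+(c[1]+.5)/5-.5),z)
L=[f(c,158) for c in((198,38),(588,118),(536,397),(140,315))]
print(np.round(L,1)); BL,BR,FR,FL=L
print("sizes",[np.linalg.norm(a-b).round(1) for a,b in((BL,BR),(BR,FR),(FR,FL),(FL,BL))])
c=np.mean(L,0); x=(BL+BR-FL-FR);x/=np.linalg.norm(x); y=(BL-BR+FL-FR);y/=np.linalg.norm(y)
yaw=(np.arctan2(x[1],x[0])+np.arctan2(-y[0],y[1]))/2
print("c",c,"yaw",yaw,np.degrees(yaw),np.arctan2(x[1],x[0]))
X=np.array([np.cos(yaw),np.sin(yaw),0]);Y=np.array([-X[1],X[0],0])
for nm,a,b,z in(("lidbar",(293,289),(405,312),209),("drbar",(231,507),(372,531),42),("drfront",(135,430),(487,500),65)):
    p,q=f(a,z),f(b,z);m=(p+q)/2;print(nm,p.round(),q.round(),np.linalg.norm(p-q).round(1),"box",((m-c)@X).round(1),((m-c)@Y).round(1),"mid",m.round(1))
s=arm.read_state();print(s["joints"],R.from_quat(s["ee_rot"]).as_matrix().round(3))
E
```

```text
[[ 770.7   15.6  158. ]
 [ 720.  -256.6  158. ]
 [ 524.7 -222.7  158. ]
 [ 575.2   51.1  158. ]]
sizes [np.float64(276.9), np.float64(198.2), np.float64(278.4), np.float64(198.7)]
c [ 647.6764125  -103.13876909  158.        ] yaw -0.1795842803267596 -10.289421329617586 -0.17584873541758883
lidbar [589. -53. 209.] [ 575. -128.  209.] 76.5 box -66.6 1.0 mid [582.3 -90.3 209. ]
drbar [449. -16.  42.] [ 433. -119.   42.] 104.6 box -209.8 -1.6 mid [441.  -67.3  42. ]
drfront [502.  56.  65.] [ 457. -200.   65.] 259.7 box -171.0 0.3 mid [479.5 -72.3  65. ]
[ 1.51161688e+00  3.85527379e-01  6.76046068e-03 -4.17865926e-04
 -1.19402574e+00 -2.58618286e-01] [[ 0.95  -0.313 -0.001]
 [-0.313 -0.95  -0.002]
 [ 0.     0.002 -1.   ]]
```

The measured sizes agree with those given: lid 277 x 198 mm, and the drawer about 72 mm out by both front and handle. The box centre is (647.7, -103.1) and its yaw -0.18 rad. First I turn the tool so the jaws lie along box x, and shut the fingers.

Call:
send_rows(steps=[[[0,0,0,0.12,0],[0,0,0,0.12,0],[0,0,0,0.12,0],[0,0,0,0.12,0],[0,0,0,0.12,0],[0,0,0,0.12,0],[0,0,0,0.12,0],[0,0,0,0.12,0],[0,0,0,0.12,0],[0,0,0,0.12,0]]])

```text
clock: 0.93
position: [194.0, 589.8, 223.4]
ee_rot: [0.709, -0.705, 0.004, 0.007]
contact_force: [1.0, -0.4, 0.1]
gripper_width: 0.0
```

```bash
cat >>h.py <<'E'
C=np.array([647.7,-103.1,0]);yaw=-0.18
X=np.array([np.cos(yaw),np.sin(yaw),0]);Y=np.array([-X[1],X[0],0])
def go(bx,by,z):
    s=arm.read_state();p=np.array(s["position"]);M=R.from_quat(s["ee_rot"]).as_matrix()
    t=C+bx*X+by*Y+[0,0,z]; d=M.T@(t-p)/10
    e=np.arctan2(M[0,1]*-X[1]+M[1,1]*X[0],M[0,1]*X[0]+M[1,1]*X[1])  # tool y from box X
    e=(e-np.pi+np.pi)%(2*np.pi)-np.pi
    print("t",round(s["clock"],2),"box",[round((p-C)@X,1),round((p-C)@Y,1),round(p[2],1)],"delta tool cm",d.round(2),"turn to -X",round(((e-np.pi)+np.pi)%(2*np.pi)-np.pi,3),"F",np.round(s["contact_force"],1),"w",round(s["gripper_width"],1),"tilt",M[:,2].round(3))
E
python3 -c "
from h import *
go(-250,0,230)"
```

```text
t 0.93 box [np.float64(-570.4), np.float64(600.5), np.float64(223.4)] delta tool cm [ 64.91 -20.46   0.23] turn to -X -2.957 F [ 1.  -0.4  0.1] w 0.0 tilt [-0.004 -0.015 -1.   ]
```

Call:
send_rows(steps=[[[3.9,-1.23,0,0,0],[3.9,-1.23,0,0,0],[3.9,-1.23,0,0,0],[3.9,-1.23,0,0,0],[3.9,-1.23,0,0,0],[3.9,-1.23,0,0,0],[3.9,-1.23,0,0,0],[3.9,-1.23,0,0,0],[3.9,-1.23,0,0,0],[3.9,-1.23,0,0,0]]])

```text
clock: 1.77
position: [315.1, 195.3, 222.5]
ee_rot: [0.711, -0.703, 0.006, 0.011]
contact_force: [2.0, 0.2, 0.6]
gripper_width: -0.1
```

```bash
sed -i 's/round(((e-np.pi)+np.pi)%(2\*np.pi)-np.pi,3)/round((e+2*np.pi)%(2*np.pi)-np.pi,3)/' h.py; python3 -c "
from h import *
go(-250,0,230)"
```

```text
t 1.77 box [np.float64(-380.6), np.float64(234.0), np.float64(222.5)] delta tool cm [25.46 -8.39 -0.17] turn to -X -2.951 F [2.  0.2 0.6] w -0.1 tilt [-0.007 -0.025 -1.   ]
```

Call:
send_rows(steps=[[[3.7,-1.2,0,0,0],[3.7,-1.2,0,0,0],[3.7,-1.2,0,0,0],[3.7,-1.2,0,0,0],[3.7,-1.2,0,0,0],[3.7,-1.2,0,0,0],[2.5,-0.8,0,0,0],[0,0,0,0.1,0],[0,0,0,0.1,0],[0,0,0,0,0]]])

```text
clock: 2.6
position: [396.5, -71.9, 227.4]
ee_rot: [-0.63, 0.776, -0.007, -0.01]
contact_force: [0.9, 0.5, 0.1]
gripper_width: -0.0
```

```bash
sed -i 's/"turn to -X",.*,"F"/"turn",round(e%(2*np.pi)-np.pi,3),"F"/' h.py; python3 -c "
from h import *
go(-250,0,20)"
```

```text
t 2.6 box [np.float64(-252.7), np.float64(-14.3), np.float64(227.4)] delta tool cm [-1.95 -0.29 20.7 ] turn 3.115 F [0.9 0.5 0.1] w -0.0 tilt [-0.008 -0.023 -1.   ]
```

Call:
send_rows(steps=[[[-0.4,0,3.5,-0.03,0],[-0.4,0,3.5,0,0],[-0.4,0,3.5,0,0],[-0.3,0,3.5,0,0],[-0.3,0,3.5,0,0],[0,0,2,0,0],[0,0,0,0,0]]])

```text
clock: 3.18
position: [403.2, -56.6, 29.0]
ee_rot: [-0.651, 0.759, -0.01, -0.004]
contact_force: [0.3, -0.0, 1.0]
gripper_width: 0.5
```

```bash
sed -i '/^    e=(e-np/d' h.py; python3 - <<'E'
from h import *
go(-158,0,22)
im,d=optics.get_image("scene"); cv2.imwrite("pics/s1.png",cv2.resize(im[180:380,140:420],None,fx=2.5,fy=2.5))
E
```

```text
t 3.18 box [np.float64(-248.9), np.float64(2.0), np.float64(29.0)] delta tool cm [ 0.42 -9.07  0.79] turn 0.026 F [ 0.3 -0.   1. ] w 0.5 tilt [ 0.007 -0.021 -1.   ]
```

View pics/s1.png

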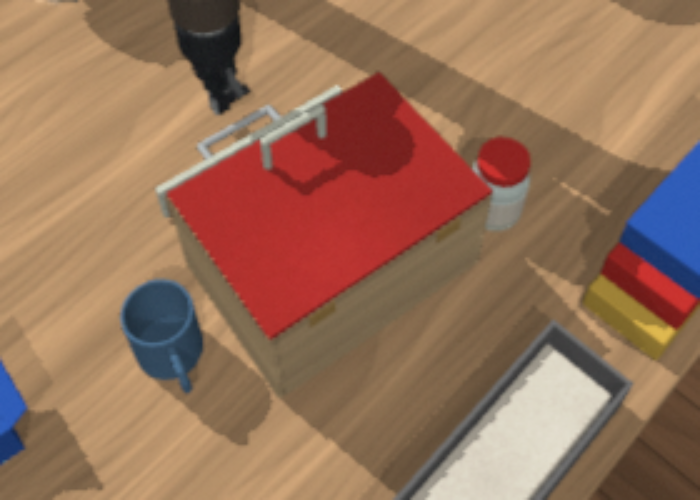

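The gripper, at about (225,90) in the crop, stands in front of the drawer's bow handle and is centred on it. I push in small steps.

Call:
send_rows(steps=[[[0.2,-0.8,0.4,0,0],[0.1,-0.8,0.3,0,0],[0,-0.8,0,0,0],[0,-0.8,0,0,0],[0,-0.8,0,0,0],[0,-0.8,0,0,0],[0,-0.8,0,0,0],[0,-0.8,0,0,0]]])

```text
clock: 3.9
position: [473.3, -70.1, 29.5]
ee_rot: [-0.652, 0.758, -0.012, -0.001]
contact_force: [-1.6, 0.7, -0.3]
gripper_width: -0.1
```

```bash
python3 -c "
from h import *
go(-158,0,22)"
```

```text
t 3.9 box [np.float64(-177.5), np.float64(1.2), np.float64(29.5)] delta tool cm [ 0.17 -1.93  0.78] turn 0.03 F [-1.6  0.7 -0.3] w -0.1 tilt [ 0.013 -0.02  -1.   ]
```

Call:
send_rows(steps=[[[0,-0.5,0.3,0,0],[0,-0.5,0.3,0,0],[0,-0.4,0,0,0],[0,-0.3,0,0,0]]])

```text
clock: 4.23
position: [492.0, -73.5, 23.4]
ee_rot: [-0.651, 0.759, -0.011, -0.002]
contact_force: [-12.0, 2.3, 2.1]
gripper_width: -0.2
```

```bash
python3 -c "
from h import *
go(-158,0,25)"
```

```text
t 4.23 box [np.float64(-158.5), np.float64(1.3), np.float64(23.4)] delta tool cm [ 0.13 -0.05 -0.16] turn 0.028 F [-12.    2.3   2.1] w -0.2 tilt [ 0.011 -0.02  -1.   ]
```

The force jumped to 12 N at the predicted position (-158.5 against -157.5), so this should be the stop. I push once more to confirm, then back off.

Call:
send_rows(steps=[[[0,-0.3,0,0,0],[0,-0.3,0,0,0]]])

```text
clock: 4.4
position: [490.2, -75.1, 21.0]
ee_rot: [-0.65, 0.76, -0.006, -0.009]
contact_force: [-8.4, 0.8, 2.5]
gripper_width: 0.0
```

```bash
python3 -c "
from h import *
go(-158,0,25)"
```

```text
t 4.4 box [np.float64(-160.0), np.float64(-0.7), np.float64(21.0)] delta tool cm [-0.06 -0.2  -0.41] turn 0.024 F [-8.4  0.8  2.5] w 0.0 tilt [-0.006 -0.02  -1.   ]
```

Call:
send_rows(steps=[[[0,1.5,0,0,0],[0,3,0,0,0],[0,3,0,0,0],[0,0,-4,0.025,0],[0,0,-4,0,1],[0,0,-4,0,1],[0,0,-4,0,1],[0,0,-4,0,1],[0,0,-4,0,1],[0,0,-3,0,1]]])

```text
clock: 5.23
position: [411.4, -58.6, 293.9]
ee_rot: [-0.641, 0.767, -0.003, -0.015]
contact_force: [0.8, -0.3, -0.2]
gripper_width: 72.2
```

```bash
python3 - <<'E'
from h import *
go(-65,0,270)
im,d=optics.get_image("top"); cv2.imwrite("pics/top1.png",cv2.resize(im[140:255,235:385],None,fx=5,fy=5,interpolation=cv2.INTER_CUBIC))
E
```

```text
t 5.23 box [np.float64(-240.5), np.float64(1.5), np.float64(293.9)] delta tool cm [  0.1  -17.58   2.15] turn 0.0 F [ 0.8 -0.3 -0.2] w 72.2 tilt [-0.018 -0.024 -1.   ]
```

View pics/top1.png

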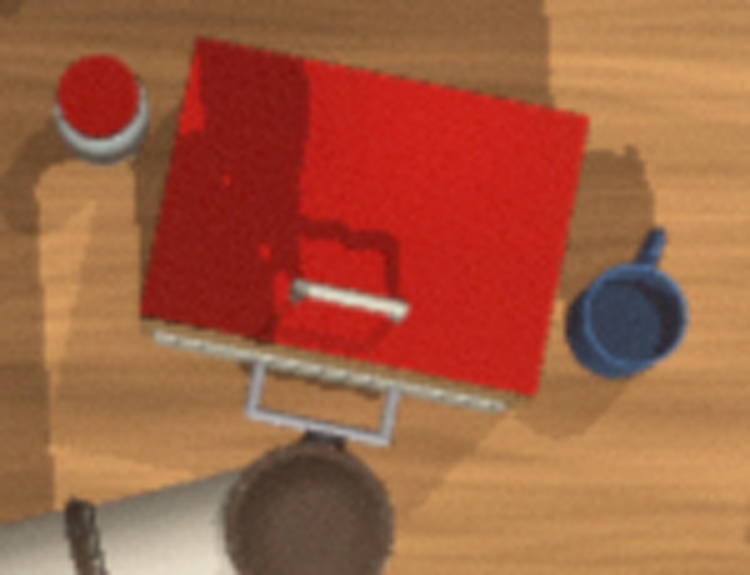

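The drawer front now sits against the box. Its bar runs from (249,413) to (389,441) in the crop, the lid bar is unmoved, and mug and jar are untouched. I check the bar's x and move above the lid bar with open jaws.

Call:
send_rows(steps=[[[0,-3.5,0,0,1],[0,-3.5,0,0,1],[0,-3.5,0,0,1],[0,-3.5,0,0,1],[0,-2.5,0,0,1],[0,-1,0,0,1],[0,0,0,0,1]]])

```text
clock: 5.87
position: [599.4, -90.4, 307.0]
ee_rot: [-0.643, 0.766, -0.014, 0.001]
contact_force: [0.0, -0.3, 0.5]
gripper_width: 85.6
```

```bash
python3 - <<'E'
from h import *
p=onplane("top",(235+319.5/5-.5,140+427.5/5-.5),42);print("bar",((p-C)@X).round(1),((p-C)@Y).round(1))
go(-66,0,186)
im,d=optics.get_image("wrist"); cv2.imwrite("pics/w1.png",im);np.save("pics/w1.npy",d)
E
```

```text
bar -141.0 -1.0
t 5.87 box [np.float64(-49.8), np.float64(3.9), np.float64(307.0)] delta tool cm [ 0.17  1.9  12.07] turn 0.006 F [ 0.  -0.3  0.5] w 85.6 tilt [ 0.02  -0.021 -1.   ]
```

View pics/w1.png

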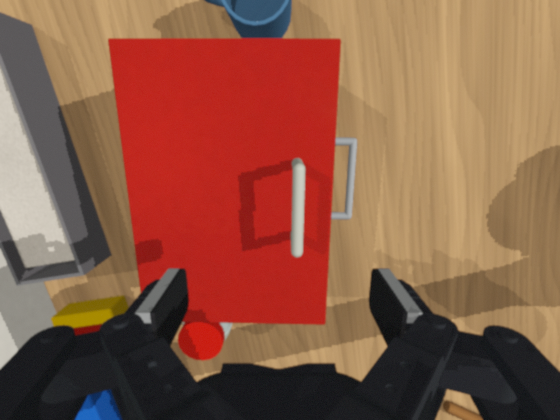

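The wrist view shows the lid bar from (298,162) to (297,254), the drawer's front hidden behind the lid edge (flush), and open jaws at (165,295) and (395,295). I locate the bar from this view.

```bash
python3 - <<'E'
from h import *
s=arm.read_state();c=optics.get_calibration("wrist")
T=np.eye(4);T[:3,:3]=R.from_quat(s["ee_rot"]).as_matrix();T[:3,3]=s["position"];T=T@c["hand_eye"]
for uv in((298,162),(297,254)):
    d=T[:3,:3]@np.linalg.inv(c["K"])@[uv[0],uv[1],1];p=T[:3,3]+d*(209-T[2,3])/d[2];print(p.round(1),((p-C)@X).round(1),((p-C)@Y).round(1))
print(np.load("pics/w1.npy")[200:215,296:300].mean())
E
```

```text
[ 576.5 -132.8  209. ] -64.8 -41.9
[589.3 -57.4 209. ] -65.7 34.5
245.96461
```

Call:
send_rows(steps=[[[0.2,1.2,0,0,1],[0.1,0.6,0,0,1],[0,0,3,0,1],[0,0,3,0,1],[0,0,3,0,1],[0,0,1.5,0,1],[0,0,0,0,1]]])

```text
clock: 6.5
position: [578.3, -91.0, 202.3]
ee_rot: [-0.644, 0.765, -0.017, 0.005]
contact_force: [0.1, -0.2, -0.0]
gripper_width: 85.8
```

```bash
python3 -c "
from h import *
go(-65.5,-1.5,185)"
```

```text
t 6.5 box [np.float64(-70.5), np.float64(-0.5), np.float64(202.3)] delta tool cm [ 0.08 -0.44  1.75] turn 0.009 F [ 0.1 -0.2 -0. ] w 85.8 tilt [ 0.03  -0.019 -0.999]
```

Call:
send_rows(steps=[[[0.1,-0.4,1,0,1],[0,0,0.8,0,1],[0,0,0,0,1]]])

```text
clock: 6.75
position: [582.6, -92.8, 186.0]
ee_rot: [-0.644, 0.764, -0.019, 0.007]
contact_force: [-0.7, 0.0, -0.5]
gripper_width: 85.2
```

```bash
python3 -c "
from h import *
go(-65.5,-1.5,185)"
```

```text
t 6.75 box [np.float64(-65.9), np.float64(-1.5), np.float64(186.0)] delta tool cm [ 0.   -0.03  0.11] turn 0.01 F [-0.7  0.  -0.5] w 85.2 tilt [ 0.035 -0.019 -0.999]
```

On target, so I close.

Call:
send_rows(steps=[[[0,0,0,0,0],[0,0,0,0,0],[0,0,0,0,0],[0,0,0,0,0],[0,0,0,0,0],[0,0,0,0,0],[0,0,0,0,0],[0,0,0,0,0]]])

```text
clock: 7.42
position: [586.0, -92.9, 190.5]
ee_rot: [-0.644, 0.764, -0.022, 0.011]
contact_force: [-0.5, -0.0, -0.3]
gripper_width: 7.4
```

```bash
python3 - <<'E'
from h import *
s=arm.read_state();print(s["joints"])
go(-65.5,-1.5,185)
M=R.from_quat(s["ee_rot"]).as_matrix();g=np.array(s["position"])-19*M[:,2]
print("grasp box",(g-C)@X,g[2], "bar expected -65,204 (hinge 100,150)")
E
```

```text
[ 0.12838804  0.33956836 -0.18008653  0.02936676 -1.00880708 -0.31372593]
t 7.42 box [np.float64(-62.6), np.float64(-1.0), np.float64(190.5)] delta tool cm [0.04 0.32 0.54] turn 0.01 F [-0.5 -0.  -0.3] w 7.4 tilt [ 0.045 -0.019 -0.999]
grasp box -63.47583827927711 209.4963660616221 bar expected -65,204 (hinge 100,150)
```

Call:
send_rows(steps=[[[0,0,0,0,0],[0,0,0,0,0]]])

```text
clock: 7.58
position: [585.9, -92.9, 190.5]
ee_rot: [-0.644, 0.765, -0.022, 0.011]
contact_force: [0.8, 0.5, -1.1]
gripper_width: 7.6
```

```bash
python3 - <<'E'
from h import *
go(-65.5,-1.5,185)
im,d=optics.get_image("wrist"); cv2.imwrite("pics/w2.png",im)
E
```

```text
t 7.58 box [np.float64(-62.6), np.float64(-1.0), np.float64(190.5)] delta tool cm [0.04 0.32 0.53] turn 0.01 F [ 0.8  0.5 -1.1] w 7.6 tilt [ 0.045 -0.019 -0.999]
```

View pics/w2.png

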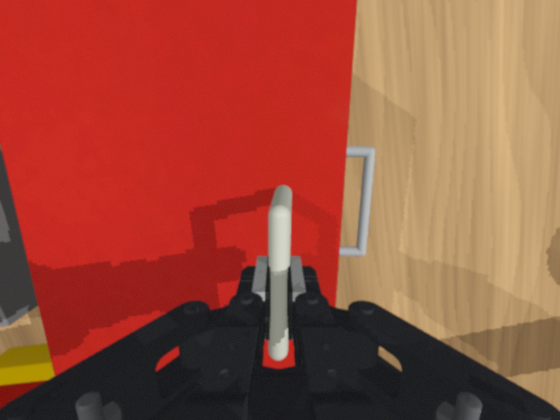

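The bar lies between the pads at (280,275) in the wrist view and the width is steady at 7.6 mm: gripped. I start along the arc about the hinge.

Call:
send_rows(steps=[[[0,-0.29,-0.7,0,0],[0,-0.29,-0.7,0,0],[0,-0.35,-0.68,0,0],[0,-0.36,-0.67,0,0],[0,-0.41,-0.64,0,0],[0,-0.42,-0.63,0,0]]])

```text
clock: 8.13
position: [602.7, -95.9, 229.1]
ee_rot: [-0.643, 0.765, -0.017, 0.006]
contact_force: [1.3, -1.3, -4.3]
gripper_width: 7.5
```

```bash
cat >a.py <<'E'
from h import *
s=arm.read_state();M=R.from_quat(s["ee_rot"]).as_matrix();p=np.array(s["position"])
# grasp point along tool z fitted at lid-closed grip: bar at (-63.5+?,204) -> 13.5 mm behind TCP
g=p-13.5*M[:,2];h=np.array([(g-C)@X-100,g[2]-150])
th=np.degrees(np.arctan2(h[1],-h[0])-np.arctan2(53,165));print("rel hinge",h.round(1),"r",np.hypot(*h).round(1),"(173.3) lid deg",th.round(1))
f=np.radians(45);t=np.array([-165*np.cos(f)+53*np.sin(f),165*np.sin(f)+53*np.cos(f)])-h
print("to 45: tool cm",(M.T@(t[0]*X+[0,0,t[1]])/10).round(2));go(0,0,0);print("torque",np.round(s["wrist_torque"],2))
E
python3 a.py
```

```text
rel hinge [-146.1   92.6] r 172.9 (173.3) lid deg 14.6
to 45: tool cm [ 0.13 -6.89 -5.93]
t 8.13 box [np.float64(-45.6), np.float64(-1.0), np.float64(229.1)] delta tool cm [-0.35 -3.79 23.04] turn 0.008 F [ 1.3 -1.3 -4.3] w 7.5 tilt [ 0.031 -0.018 -0.999]
torque [-0.22 -0.08 -0.09]
```

Tracking well: radius 172.9, lid 14.6°. I continue the arc.

Call:
send_rows(steps=[[[0,-0.46,-0.6,0,0],[0,-0.46,-0.6,0,0],[0,-0.51,-0.56,0,0],[0,-0.52,-0.55,0,0],[0,-0.56,-0.51,0,0],[0,-0.57,-0.5,0,0],[0,-0.6,-0.46,0,0],[0,-0.6,-0.45,0,0]]])

```text
clock: 8.8
position: [643.3, -103.3, 276.9]
ee_rot: [-0.643, 0.766, -0.013, 0.002]
contact_force: [1.3, -2.0, -6.8]
gripper_width: 7.1
```

```bash
python3 a.py
```

```text
rel hinge [-104.6  140.4] r 175.1 (173.3) lid deg 35.5
to 45: tool cm [ 0.04 -2.57 -1.32]
t 8.8 box [np.float64(-4.3), np.float64(-1.0), np.float64(276.9)] delta tool cm [-0.49  0.18 27.69] turn 0.007 F [ 1.3 -2.  -6.8] w 7.1 tilt [ 0.02  -0.018 -1.   ]
torque [-0.33  0.33 -0.06]
```

Call:
send_rows(steps=[[[0,-0.64,-0.4,0,0],[0,-0.66,-0.37,0,0],[0,-0.66,-0.33,0,0],[0,-0.5,-0.2,0,0],[0,0,0,0,0],[0,0,0,0,0]]])

```text
clock: 9.3
position: [668.3, -107.9, 294.2]
ee_rot: [-0.643, 0.766, -0.012, -0.0]
contact_force: [-1.7, 0.4, -4.0]
gripper_width: 7.4
```

```bash
python3 a.py; python3 - <<'E'
from h import *
im,d=optics.get_image("scene"); cv2.imwrite("pics/s2.png",cv2.resize(im[150:350,140:420],None,fx=2.5,fy=2.5));np.save("pics/s2.npy",d)
cv2.imwrite("pics/s2f.png",im)
E
```

```text
rel hinge [-79.1 157.7] r 176.4 (173.3) lid deg 45.6
to 45: tool cm [-0.01  0.02  0.35]
t 9.3 box [np.float64(21.2), np.float64(-1.1), np.float64(294.2)] delta tool cm [-0.56  2.63 29.37] turn 0.007 F [-1.7  0.4 -4. ] w 7.4 tilt [ 0.015 -0.018 -1.   ]
torque [-0.02  0.71 -0.14]
```

View pics/s2.png

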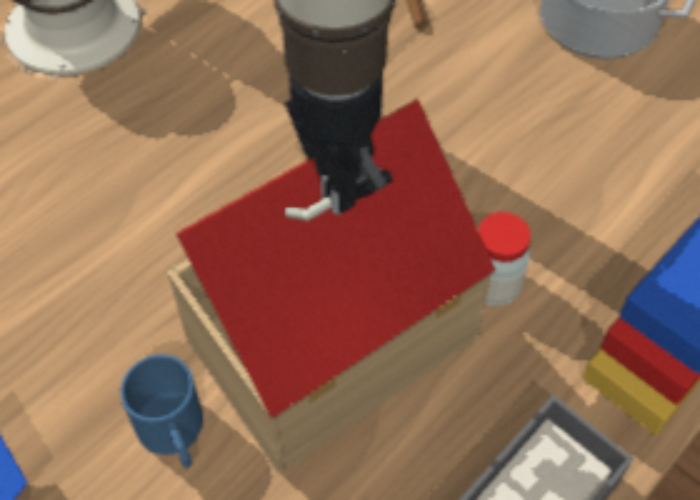

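The lid is up, with the gripper on its bar at about (335,200). Its front corners are at (180,235) and (417,102), and mug and jar have not moved. I check the angle independently with a plane fit to the lid's depth.

```bash
cat >ang.py <<'E'
from h import *
import sys
def ang(im,d):
    c=optics.get_calibration("scene");m=cv2.fillPoly(np.zeros(d.shape,np.uint8),[(np.array([(215,260),(415,140),(470,262),(285,385)])/2.5+[140,150]).astype(np.int32)],1)
    b=im.astype(int);m=(m>0)&(b[...,2]>80)&(b[...,1]<60)&(d>0);v,u=np.nonzero(m)
    P=np.linalg.inv(c["K"])@np.c_[u,v,np.ones(len(u))].T*d[m];M=cv2.Rodrigues(np.array(c["rvec"]))[0]
    P=(M.T@(P-np.array(c["tvec"]).reshape(3,1))).T
    for _ in range(4):
        q=P.mean(0);n=np.linalg.svd(P-q,full_matrices=False)[2][2];r=abs((P-q)@n);P=P[r<max(2*np.median(r),1)]
    n*=np.sign(n[2]);off=(C+100*X+[0,0,150]-q)@n
    print("n",len(P),"box nrm",(n@X).round(3),(n@Y).round(3),n[2].round(3),"lid deg",np.degrees(np.arctan2(n@X,n[2])).round(2),"resid",r.mean().round(2),"hinge to top plane",off.round(1),"(-8)")
if __name__=="__main__":
    ang(cv2.imread("pics/s2f.png"),np.load("pics/s2.npy"))
    for _ in range(2): ang(*optics.get_image("scene"))
    s=arm.read_state();print(s["clock"],s["position"],s["joint_vel"].round(3) if hasattr(s["joint_vel"],"round") else s["joint_vel"])
E
python3 ang.py
```

```text
n 2830 box nrm 0.7 -0.001 0.714 lid deg 44.44 resid 0.66 hinge to top plane -8.9 (-8)
n 2894 box nrm 0.701 -0.001 0.713 lid deg 44.49 resid 0.68 hinge to top plane -8.8 (-8)
n 2884 box nrm 0.7 -0.001 0.714 lid deg 44.43 resid 0.68 hinge to top plane -8.9 (-8)
9.45 [ 668.13108746 -107.91572461  294.0921931 ] [-0.002 -0.002 -0.007  0.     0.001 -0.002]
```

The plane fit gives 44.5° and the arm kinematics 45.6°, so the lid is at 45° within measurement and it holds still. A last top view checks the drawer and the rest.

```bash
python3 - <<'E'
from h import *
im,_=optics.get_image("top"); cv2.imwrite("pics/top2.png",cv2.resize(im[140:255,235:385],None,fx=5,fy=5,interpolation=cv2.INTER_CUBIC))
E
```

```text
(no output)
```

View pics/top2.png

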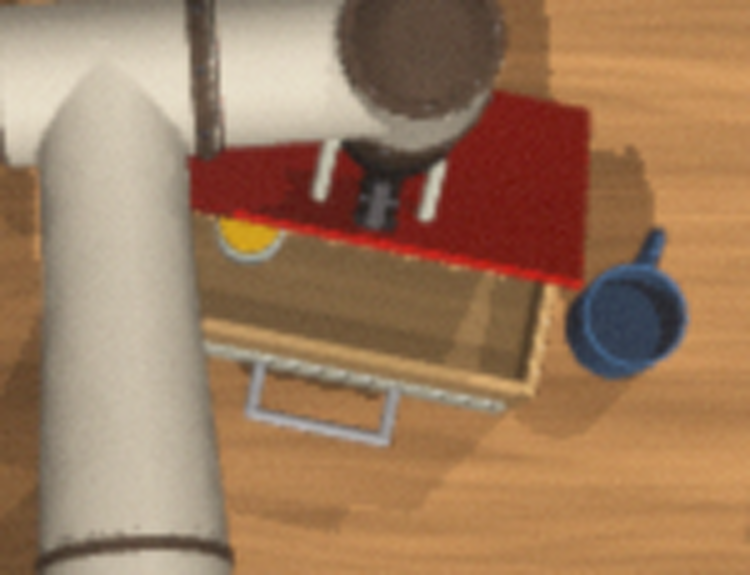

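The drawer bar is where it was after the push, at (249,413)–(389,441), the yellow-capped jar stands in the open compartment, and the mug is unmoved. The earlier bar reading was -141 against -138 nominal, so I cross-check it with the saved wrist picture.

```bash
python3 - <<'E'
from h import *
c=optics.get_calibration("wrist")
T=np.eye(4);T[:3,:3]=R.from_quat([-0.643,0.766,-0.014,0.001]).as_matrix();T[:3,3]=[599.4,-90.4,307.0];T=T@c["hand_eye"]
def f(uv,z):
    d=T[:3,:3]@np.linalg.inv(c["K"])@[uv[0],uv[1],1];p=T[:3,3]+d*(z-T[2,3])/d[2];return ((p-C)@X).round(1)
print("lid bar",f((297.5,208),204),"drawer bar",f((351.5,180),37),"lid front edge",f((335,100),158),f((328,300),158))
c2=optics.get_calibration("top")
# top camera: bar at z=37..42, and predictions
for x,z in((-138,42),(-138,37),(-100,65),(-100,150)):
    q=cv2.projectPoints((C+x*X+np.array([0,0,z])).reshape(1,3),np.array(c2["rvec"]),np.array(c2["tvec"]),c2["K"],None)[0].ravel();print(x,z,"crop px",((q-[235,140]+.5)*5-.5).round(1))
E
```

```text
lid bar -64.2 drawer bar -142.5 lid front edge -97.1 -100.7
-138 42 crop px [318.5 422.7]
-138 37 crop px [318.2 423.2]
-100 65 crop px [330.2 369.4]
-100 150 crop px [336.1 358. ]
```

Both cameras hint that the drawer may be about 3 mm out, which is near the error limit. I'll look closer, with predicted flush lines overlaid beside the rim, whose position is known.

```bash
python3 - <<'E'
from h import *
c2=optics.get_calibration("top")
im=np.mean([optics.get_image("top")[0].astype(float) for _ in range(8)],0).astype(np.uint8)
cv2.imwrite("pics/topraw.png",im)
def px(x,y,z):
    return cv2.projectPoints((C+x*X+y*Y+np.array([0,0,z])).reshape(1,3),np.array(c2["rvec"]),np.array(c2["tvec"]),c2["K"],None)[0].ravel()
# profile along box X, averaged over y (rectified patch at z=65)
xs=np.arange(-160,-60,2.);ys=np.arange(-110,-60,1.)
for nm in("z65",):
    m=np.array([[px(x,y,65) for x in xs] for y in ys],np.float32)
    p=cv2.remap(im,m[...,0],m[...,1],cv2.INTER_CUBIC).astype(float).mean(0)
    for x,v in zip(xs,p):print(int(x),v.round().astype(int),end=" | ")
print()
for x,z in((-100,8),(-100,65),(-100,150),(-88,150)):
    q=px(x,-85,z);k=np.argmin([np.linalg.norm(px(xx,-85,65)-q) for xx in xs]);print((x,z),"appears at z65-x",xs[k])
s=5;x0,y0=280,200
big=cv2.resize(im[y0:y0+45,x0:x0+70],None,fx=10,fy=10,interpolation=cv2.INTER_CUBIC)
for x,z,col in((-100,65,(255,0,0)),(-100,150,(0,255,0)),(-138,37,(255,0,255))):
    a,b=[tuple(((px(x,y,z)-[x0,y0]+.5)*10-.5).astype(int).tolist()) for y in(60,-130)]
    cv2.line(big,a,b,col,1)
cv2.imwrite("pics/big.png",big)
E
```

```text
-160 [ 83 133 184] | -158 [ 83 133 185] | -156 [ 82 131 182] | -154 [ 79 127 177] | -152 [ 77 124 173] | -150 [ 75 121 168] | -148 [ 73 118 164] | -146 [ 71 115 161] | -144 [ 70 113 159] | -142 [ 69 112 158] | -140 [ 69 112 157] | -138 [ 68 111 156] | -136 [ 68 111 156] | -134 [ 69 111 156] | -132 [ 70 113 158] | -130 [ 71 115 161] | -128 [ 73 118 165] | -126 [ 75 120 169] | -124 [ 75 121 170] | -122 [ 76 122 171] | -120 [ 76 122 171] | -118 [ 76 122 171] | -116 [ 75 121 171] | -114 [ 75 121 170] | -112 [ 76 121 168] | -110 [ 81 121 163] | -108 [ 93 125 154] | -106 [111 134 148] | -104 [127 145 151] | -102 [141 159 164] | -100 [139 161 170] | -98 [113 141 160] | -96 [ 85 120 147] | -94 [ 75 114 146] | -92 [ 78 119 153] | -90 [ 87 133 170] | -88 [ 97 148 187] | -86 [101 154 194] | -84 [ 98 149 188] | -82 [ 87 134 170] | -80 [ 75 114 147] | -78 [ 67 102 133] | -76 [ 64  98 128] | -74 [ 64  98 127] | -72 [ 63  97 125] | -70 [ 62  95 123] | -68 [ 61  94 121] | -66 [ 60  92 119] | -64 [ 60  92 119] | -62 [ 62  95 124] | 
(-100, 8) appears at z65-x -106.0
(-100, 65) appears at z65-x -100.0
(-100, 150) appears at z65-x -92.0
(-88, 150) appears at z65-x -78.0
```

View pics/big.png

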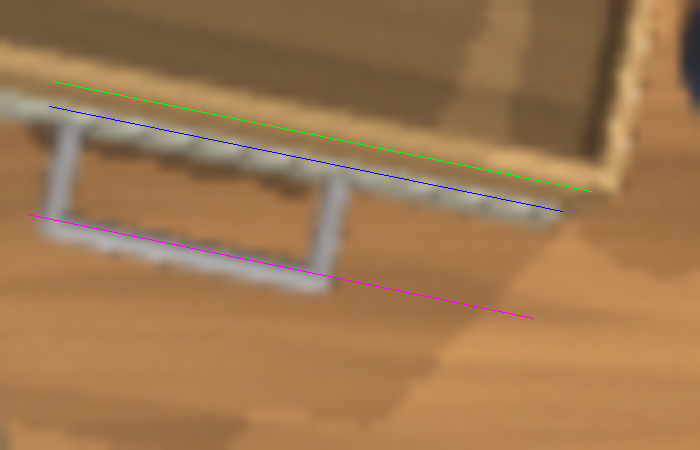

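The rim edge matches its predicted line. The white front spans about -97.5 to -107 in this projection, where flush predicts -100 to -106 and 3 mm out would reach -109. The drawer is home, so I make a last angle check and hand in.

```bash
python3 ang.py | tail -2; python3 a.py; python3 -c "
from bench import job
print(job.job_done())"
```

```text
n 3085 box nrm 0.699 -0.002 0.715 lid deg 44.36 resid 0.69 hinge to top plane -8.9 (-8)
10.0 [ 668.04023536 -107.87648906  294.01636978] [ 0.    -0.     0.     0.001 -0.002  0.001]
rel hinge [-79.4 157.5] r 176.4 (173.3) lid deg 45.4
to 45: tool cm [-0.   -0.01  0.34]
t 10.0 box [np.float64(20.9), np.float64(-1.1), np.float64(294.0)] delta tool cm [-0.56  2.6  29.36] turn 0.007 F [-0.9 -0.3 -4.2] w 7.6 tilt [ 0.015 -0.018 -1.   ]
torque [-0.04  0.48 -0.1 ]
the job is handed in; nothing more can be done
None
```

I pushed the drawer home, then raised the red lid to about 45° and handed the job in at 10 s with the gripper still holding the lid's bar.

- **Drawer:** The push force rose from about 2 N to 12 N at the position expected for the stop, and a further push did not move it in. The last overhead check put the white front flush with the box to within about 1 mm. The handle bar measurements disagreed: -141 mm from the overhead camera and -142.5 mm from the wrist camera, against the -138 mm it should be when shut. I took that as reading and calibration error and did not push again.
- **Lid:** A plane fit to the depth image gave 44.4° and the arm's own position gave 45.4°. The arm was still, with about 4 N on the wrist.
- **Everything else:** The mug and the jars beside and inside the box looked unmoved in the pictures. I did not re-measure the pot, carton, spoon or packet, but the gripper did not go near any of them.

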